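# Put the chocolate melting pot back in service

## Task

The small chocolate melting pot has been washed and goes back into service: first take the cordless temperature probe out of its charging dock, stand it fully home in the probe well of the pot's control panel and let it go. Then pick up the loose control knob, turn it so that the flat in its bore (on the pointer side) matches the flat of the bare D-shaped shaft, push it fully onto the shaft and press knob and shaft all the way down against the start spring, since the pot starts on a long press. Finish while still gripping the knob and holding it pressed fully down, without having knocked over or pushed aside the cup and the dark cocoa tin.

Things in the scene. Friction and masses are not known exactly. Their poses are not given: they have to be found in the camera images.
- melter: Melting pot, fixed to the counter: a low control console, 80 mm deep (its x) by 160 mm wide (its y), flat horizontal steel panel 75 mm above the counter, and behind it (+x) a round open metal pot, 144 mm across, 100 mm high, its centre 110 mm from the console's. Origin on the counter under the console's centre; z up, +y to the side of the probe well.
- well_mouth (a point): Centre of the mouth of the probe well: a vertical round hole in the console panel, 10.6 mm across and 46 mm deep, ringed by a fine bead of 25 mm, 42 mm to the +y side of the console's centre. The point lies on the panel's surface (z = 75 mm). Its axes are the melter's.
- shaft_top (a point): Centre of the top of the bare vertical steel shaft, which stands 22 mm (unpressed) out of a round dark dial plate of 62 mm on the panel, 36 mm to the -y side of the console's centre. D-section: 12 mm across, one flat 3 mm from the axis; top edge bevelled. The flat faces this point's +x, so the point's yaw is the way the flat faces. Moves with the shaft.
- dial_shaft (a joint): Turn of the shaft (rad, anticlockwise from above positive) from the position in which its flat faces the melter's +x; range -0.6 to 0.6. Stiff: needs 0.15 N m to turn, so it stays where it was left. Already included in shaft_top's orientation; it does not matter where it ends.
- start_push (a joint): How far the shaft is pressed down (m): 0 up, 0.004 fully down on its stop. Spring: starts to sink at about 4 N, fully down at about 9 N; springs back when let go.
- knob_centre (a point): Loose black knob, 42 mm high, 60 g, standing on its round hub, bore down. Point on its axis, 21 mm up. Above the 16 mm hub (22 mm across): bar grip 22 mm wide (y), flat parallel sides from x = -15 to +17 mm, rounded at x = -22, tapering to a pointer nose at x = +30 mm (white line). +x is the pointer. Bore in the underside: 14 mm across, 16 mm deep, its flat 4.2 mm from the axis on the +x side.
- bore_roof (a point): Closed end of the knob's bore, on its axis, 16 mm above the knob's underside; axes as knob_centre. Fully on, it touches shaft_top; the underside is then 6 mm above the panel, 2 mm when pressed down. The knob goes on with its +x along the +x of shaft_top (12 degrees of play); otherwise it stops 13 mm short (the bore's flat begins 3 mm up).
- dock: Charging dock, fixed: dark wooden block, 60 mm square, 56 mm high, with a round hole like that of the well (10.6 mm across, 46 mm deep) in the middle of its top. Origin under its centre, on the counter.
- probe_head (a point): Cordless temperature probe, standing upright in the dock. Point: middle of its black cylindrical head (16 mm across, from 46 to 92 mm above the tip), 69 mm above the tip: the place to grip. Mass about 50 g; z along the probe, up.
- probe_collar (a point): Underside of the probe's steel collar (19 mm across, 4 mm thick, just under the head), on the axis, 42 mm above the tip. Below it is the 8 mm spike with a tapered tip. Fully home, this point lies on the surface round the hole (56 mm high at the dock, 75 mm at the well).
- cup: Bystander: small white cup, 60 mm across, 52 mm high, ear to the side. Origin under its centre.
- tin: Bystander: dark round cocoa tin, 68 mm across, 85 mm high. Origin under its centre.
- mill_top (a point): Obstacle between the knob and the melting pot: top of a wooden hand mill with a copper dome, fixed. The point lies on its axis, 220 mm above the counter; its base is 140 mm square, turned 43 degrees; the crank above it, 255 mm high, points to the far left. Carry things in front of it or lift them over it. (Behind the pot a wall screen hangs from 420 mm above the counter up.)

How it is judged:
On the way, in this order (a step that is already met when the one before it is completed fails the run):
1. the probe stands fully home in the well of the console, released (distance between probe_collar and well_mouth below 0.004 m and angle between probe_collar's own z axis and vertical below 0.08 rad and contact force between the fingers and probe below 0.1 N), for 0.2 s.
2. the knob is fully on the shaft, flat on flat, gripped, and holds it pressed down (value of joint start_push above 0.003 m and horizontal distance between bore_roof and shaft_top below 0.003 m and z of bore_roof in the frame of shaft_top below 0.0025 m and angle between the x axis of bore_roof and the x axis of shaft_top, either way round below 0.35 rad and angle between bore_roof's own z axis and vertical below 0.12 rad and contact force between the fingers and knob above 2 N), for 0.2 s.
At the end, for the whole second after the job is handed in: Fingers still grip the knob, which is fully on the shaft (2.5 mm in height, 3 mm sideways, flats within 20 degrees) and holds it at least 3 of its 4 mm down; the probe stands released in the well, collar within 4 mm of its mouth, upright (all of step 2 and distance between probe_collar and well_mouth below 0.004 m and angle between probe_collar's own z axis and vertical below 0.08 rad and contact force between the arm and probe below 0.1 N); the arm keeps its last pose, push and grip.
It fails at once if the cup or the cocoa tin is knocked over or shifted by more than 30 mm (distance of any of cup, tin from where it was at the start of the episode above 0.03 m or angle between any of cup, tin's own z axis and vertical above 0.5 rad).
It also fails if it takes over 72 s, if anything falls off the work surface, if the arm or the gripper's body presses on something with over 40 N, if the wrist force passes 120 N, or if a joint passes its speed limit or range.

## Robot

A 6-joint arm with a two-finger parallel gripper is mounted at the origin on a cart in front of the work surface, level with it; the furniture and walls round the work are solid. World frame = base frame: x ahead of the robot, y to its left, z up, the work surface at z = 0. Lengths are in m, angles in rad, forces in N, time in s.
With the tool pointing down it reaches from about 0.275 to 0.825 m from the base axis. Payload 5.2 kg.
Tool frame: the origin (TCP) lies at the very end of the fingers, on their centre line; the grasp point (between the pads) lies 19 mm behind it; y points along the fingers, z is the direction in which the jaws open and shut, and the axes are right-handed (so a half turn about y gives the same grasp; the last joint's range is limited). The gripper opens to 93 mm and grips with 3 to 60 N. Pads are 15 mm wide; open, the fingers measure 128 mm over their backs; the gripper's body (75 mm by 188 mm) begins 65 mm behind the grasp point.
Start: joints at [-1.449, 0.259, 1.535, -0, 1.348, -0.203], TCP at [0.176, -0.521, 0.219] pointing down, gripper open.
Joint ranges: [-3.14, 3.14], [-0.91, 2.08], [0.19, 2.58], [-1.22, 4.36], [0.22, 2.71], [-3.12, 3.12]. Speed limits (rad/s): [2.57, 2.57, 3.14, 3.14, 3.14, 3.14].

## Interface

Orientations are given as a 3x3 rotation matrix whose columns are the frame's x, y, z axes.
In Python, from rig import telemetry, get_image, camera_info, order, search_frame, pinpoint gives the robot as it stands. The module is installed in compiled form; this text tells all that it offers.
- The arm moves only by the tool move_arm, never from a script. Its argument "moves" is a list of rows, each a list of 5 numbers: the opening, from 0 (shut) to 1 (fully open), then the shift along the world's x, y, z in m, then the turn about the world's z in degrees. A call has 1 to 12 rows; each row shifts and turns the pose as measured when the row begins; what a row does not reach is not made up. A row lasts 1/8 s, in which the tool goes at most 62.5 mm and 10.7 degrees, less where a joint would pass 70% of its speed; a pose out of reach is approached as far as the arm can. A call with a gripper value outside its range is refused whole. The fingers move at their own pace and stop on an object; the grip force is fixed at half the most. Time passes only in rows, so rows that do not move let the fingers close. It gives the time, the measured TCP pose, the force and the opening at its end, in the units of the state.
- telemetry.get_obs(): the state, without advancing time (a new reading comes with each control period).
- get_image(name): name is "scene" or "top"; returns (picture, depth): 400x640x3 uint8, red, green, blue; 400x640 float32, m along the optical axis (not along the pixel's ray), 0 where there is no reading.
- camera_info(name): a dict with "camera_matrix" (3x3 intrinsics, pixels), "rvec" (rotation vector, rad) and "tvec" (3), from world to camera coordinates, as OpenCV has them. Camera axes: x right, y down, z forward; pixel columns grow to the right and rows downward; lengths in m; the calibration is good to about 2 mm. A picture is of the moment at which its call begins. camera_info takes no time and is no camera call.
- order.job_done(): hands the job in, once; it reports no verdict.
Trained networks look in the newest picture that a camera, given by its name, has taken for a name from the list of things; names that differ only in an ending like _2 or _b are one class to them, and where a whole thing is asked for, a point or a joint stands for the part that bears it (a point fixed in the world has none). Each returns a list of dicts, best first, with "conf" (0 to 1); they miss things now and then, are a little off and sometimes report something else, mostly with a low value. They report only what shows in the picture. A call takes as long as a camera call.
- search_frame(camera, label): "box" ([centre column, centre row, width, height] in pixels, round what is visible of it).
- pinpoint(camera, label): "at" ([column, row] in pixels: a listed point, or the origin of a listed thing).
The state is a dict: "clock": time; "joint_pos": joint angles; "qvel": joint speeds; "joint_efforts": joint torques, N m; "eef_pos": TCP position; "eef_rot": TCP orientation; "wrist_force": force on the tool from outside, world axes, zero at the start; "wrist_torque": the same for the moment, N m; "width": finger opening in m.
Only numpy, scipy, OpenCV 4.12 (cv2) and the standard library are available. Lean on these libraries where they do the work, as an engineer would, in place of code of your own. Each camera call takes 0.05 s, during which the arm holds its last target. There are 200 camera calls.

## Working session

There is one attempt and no reset: what is moved stays moved. The work goes in short steps, Python scripts to look and compute and a tool call to move; the robot and the scene stay as the last step left them, time stands still between calls to the robot, and variables do not carry over. Pictures are saved under pics/ and viewed, about 8 in all and at most 12, crops included, and the job is handed in when it is done.

Besides the shell and the picture viewer there is one more tool, called after "Emit:" by a JSON object that holds its "fn" and its "kwargs". move_arm: Moves the arm, as the interface text tells. Its arguments: {"type":"object","properties":{"moves":{"type":"array","items":{"type":"array","items":{"type":"number"}}}},"required":["moves"]}

```bash
mkdir -p pics
cat > h.py <<'E'
import numpy as np, cv2
from rig import telemetry, get_image, camera_info, order, search_frame, pinpoint
def cam(n):
    c=camera_info(n); K=np.array(c["camera_matrix"],float); R=cv2.Rodrigues(np.array(c["rvec"],float))[0]; t=np.array(c["tvec"],float).ravel(); return K,R,t
def onplane(n,px,z):
    K,R,t=cam(n); d=R.T@np.linalg.inv(K)@np.array([px[0],px[1],1.]); o=-R.T@t
    return o+d*(z-o[2])/d[2]
def cloud(n,depth):
    K,R,t=cam(n); v,u=np.mgrid[:depth.shape[0],:depth.shape[1]]
    p=np.stack([(u-K[0,2])/K[0,0]*depth,(v-K[1,2])/K[1,1]*depth,depth],-1)
    return (p-t)@R
def proj(n,P):
    K,R,t=cam(n); q=K@(R@np.array(P,float)+t); return q[:2]/q[2]
def save(n,img): cv2.imwrite("pics/"+n,img[...,::-1])
E
python3 - <<'E'
from h import *
np.set_printoptions(precision=4,suppress=True)
Z=dict(melter=0,well_mouth=.075,shaft_top=.097,knob_centre=.021,dock=0,probe_head=.083,probe_collar=.056,cup=0,tin=0,mill_top=.22)
for n in("scene","top"):
    im,d=get_image(n); save(n+"0.png",im); np.save(n+"0.npy",d)
    K,R,t=cam(n); print(n,-R.T@t,K[0,0])
    for l,z in Z.items():
        for r in pinpoint(n,l)[:2]: print(l,np.round(r["at"],1),round(r["conf"],2),onplane(n,r["at"],z))
print(telemetry.get_obs())
E
```

```text
scene [0.0429 0.6769 0.8035] 431.6512393125855
melter [353.9 215.4] 0.86 [ 0.4886 -0.1774  0.    ]
well_mouth [336.7 192.1] 0.61 [ 0.5384 -0.1579  0.075 ]
well_mouth [403.8 174. ] 0.32 [ 0.4221 -0.3487  0.075 ]
shaft_top [369.8 184.9] 0.42 [ 0.4655 -0.2139  0.097 ]
knob_centre [289.4 305.3] 0.63 [0.4368 0.1981 0.021 ]
dock [405.1 195.1] 0.92 [ 0.4082 -0.3516  0.    ]
probe_head [291.7 305.3] 0.58 [0.4017 0.2334 0.083 ]
probe_head [406.7 168.2] 0.45 [ 0.424  -0.3706  0.083 ]
probe_collar [407.  176.8] 0.45 [ 0.4175 -0.3673  0.056 ]
cup [246.3 298.1] 0.91 [0.5428 0.2257 0.    ]
mill_top [291.6 185.2] 0.74 [0.5387 0.0453 0.22  ]
top [ 0.3306 -0.0681  1.227 ] 400.8531785644276
melter [359.2 217.5] 0.58 [ 0.4976 -0.1905  0.    ]
melter [277.  185.4] 0.33 [0.5919 0.0676 0.    ]
well_mouth [353.5 200.5] 0.92 [ 0.5369 -0.166   0.075 ]
shaft_top [416.4 245.7] 0.59 [ 0.4093 -0.3415  0.097 ]
knob_centre [235.8 234.2] 0.45 [0.4338 0.1826 0.021 ]
dock [416.8 243.2] 0.6 [ 0.4236 -0.3663  0.    ]
probe_head [423.7 243. ] 0.52 [ 0.4185 -0.3657  0.083 ]
probe_collar [418.5 242.1] 0.6 [ 0.4227 -0.3577  0.056 ]
probe_collar [274.5 188.9] 0.54 [0.5691 0.0683 0.056 ]
cup [226.  196.9] 0.8 [0.5509 0.225  0.    ]
tin [324.6 166.4] 0.58 [ 0.6572 -0.08    0.    ]
mill_top [278.5 187.2] 0.77 [0.5404 0.0392 0.22  ]
mill_top [235.6 232. ] 0.71 [0.4223 0.1421 0.22  ]
{'clock': 1.1, 'joint_pos': array([-1.4488,  0.2586,  1.535 , -0.    ,  1.348 , -0.2028]), 'qvel': array([-0.0007, -0.0017,  0.0004, -0.0005, -0.0003,  0.0005]), 'joint_efforts': array([  0.0001, -43.7204, -28.431 ,   0.0721,   0.0311,   0.    ]), 'eef_pos': array([ 0.1755, -0.5212,  0.2186]), 'eef_rot': array([[-0.9477, -0.    ,  0.3191],
       [-0.3191,  0.    , -0.9477],
       [ 0.    , -1.    , -0.    ]]), 'wrist_force': array([-0.2652, -0.7606, -0.0385]), 'wrist_torque': array([ 0.0175, -0.0255,  0.0225]), 'width': 0.09319890116622144}
```

Run:
```python
import cv2
a=cv2.imread("pics/top0.png"); cv2.imwrite("pics/top0c.png",cv2.resize(a[120:290,190:450],(780,510),interpolation=cv2.INTER_CUBIC))
a=cv2.imread("pics/scene0.png"); cv2.imwrite("pics/scene0c.png",cv2.resize(a[130:330,210:470],(780,600),interpolation=cv2.INTER_CUBIC))
```

```text
(no output)
```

View pics/top0c.png

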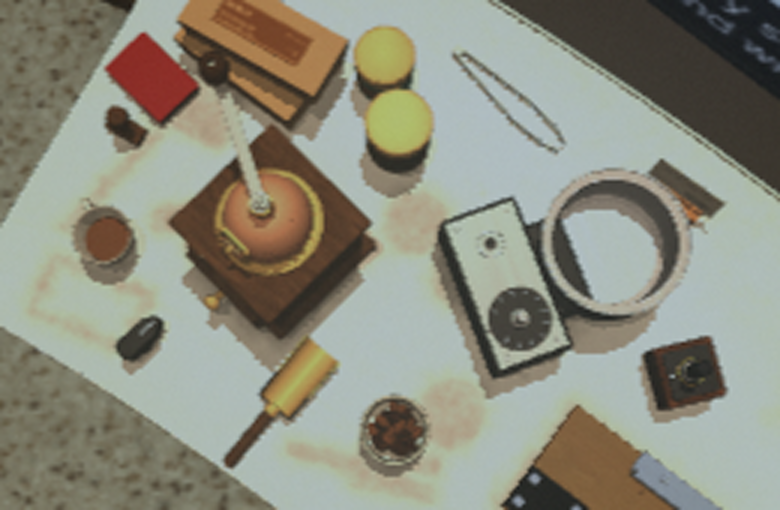

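View pics/scene0c.png

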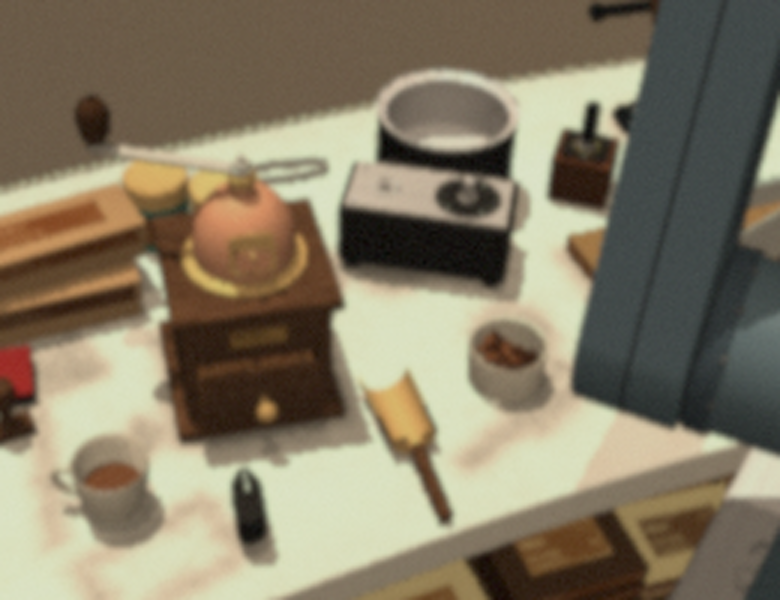

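The top view shows the console tilted at about 25° (well at full-frame px ~(353,201), shaft ~(363,226)), the dock at ~(420,243), the knob at ~(236,233) and the mill between knob and melter. The scene view agrees. I can't identify the tin yet, so next I'll measure from depth.

Run:
```python
from h import *
np.set_printoptions(precision=4,suppress=True)
ims=[];ds=[]
for i in range(8):
    im,d=get_image("top"); ims.append(im.astype(float)); ds.append(np.where(d>0,d,np.nan))
A=np.mean(ims,0); D=np.nanmedian(ds,0); np.save("topA.npy",A); np.save("topD.npy",D)
P=cloud("top",D)
def reg(name,c,r,z0,z1):
    m=(np.hypot(P[...,0]-c[0],P[...,1]-c[1])<r)&(P[...,2]>z0)&(P[...,2]<z1)
    q=P[m]; print(name,len(q),"mean",q.mean(0),"med",np.median(q,0))
    (cx,cy),s,a=cv2.minAreaRect((q[:,:2]*1000).astype(np.float32)); print("  rect",cx,cy,s,a)
    w,v=np.linalg.eigh(np.cov(q[:,:2].T)); print("  pca",np.sqrt(w),v[:,1],np.degrees(np.arctan2(v[1,1],v[0,1])))
reg("console",(.505,-.185),.1,.068,.082)
reg("shaft",(.466,-.20),.02,.086,.105)
reg("dock",(.415,-.36),.06,.048,.063)
reg("probe",(.415,-.36),.03,.085,.125)
reg("knob",(.435,.19),.045,.012,.06)
reg("knobtop",(.435,.19),.045,.034,.06)
for px in [(353.3,201)]: print("well",onplane("top",px,.075))
print("shaft",onplane("top",(363.3,226),.097))
im=np.clip(A,0,255).astype(np.uint8)
a=cv2.resize(im[205:245,340:385],None,fx=9,fy=9,interpolation=cv2.INTER_CUBIC)
b=cv2.resize(im[215:255,213:258],None,fx=9,fy=9,interpolation=cv2.INTER_CUBIC)
save("zoom.png",np.hstack([a,b])[:, :800]); save("full.png",im)
```

```text
console 1719 mean [ 0.4984 -0.1887  0.0742] med [ 0.5003 -0.1876  0.0746]
  rect 503.2061767578125 -196.9774932861328 (159.76986694335938, 114.00912475585938) 21.85226058959961
  pca [0.03   0.0437] [-0.93   -0.3677] -158.42909319502206
shaft 13 mean [ 0.4618 -0.1937  0.0953] med [ 0.4608 -0.1945  0.096 ]
  rect 462.107666015625 -193.2233123779297 (8.91983699798584, 8.578629493713379) 14.638554573059082
  pca [0.0026 0.0032] [0.5412 0.8409] 57.23636608866207
dock 384 mean [ 0.4179 -0.3602  0.0548] med [ 0.4168 -0.3585  0.055 ]
  rect 418.6903076171875 -362.3458557128906 (59.33942794799805, 59.96156311035156) 15.531977653503418
  pca [0.0179 0.0181] [-0.9311 -0.3647] -158.60862790229498
probe 33 mean [ 0.4181 -0.3608  0.1025] med [ 0.4173 -0.3605  0.1047]
  rect 418.5514831542969 -361.44122314453125 (13.875073432922363, 13.230497360229492) 48.219356536865234
  pca [0.0042 0.0042] [-0.3364  0.9417] 109.65605621314228
knob 143 mean [0.4381 0.177  0.039 ] med [0.4383 0.1773 0.041 ]
  rect 439.4149475097656 177.80117797851562 (21.4556884765625, 51.74775314331055) 46.308658599853516
  pca [0.0065 0.0142] [-0.7084  0.7058] 135.10876885911875
knobtop 125 mean [0.4382 0.1785 0.041 ] med [0.4384 0.1784 0.0411]
  rect 439.4848327636719 177.8856658935547 (21.295923233032227, 51.776039123535156) 45.972633361816406
  pca [0.0062 0.0141] [-0.7312  0.6822] 136.98400399677985
well [ 0.5354 -0.1654  0.075 ]
shaft [ 0.4605 -0.1926  0.097 ]
```

View pics/zoom.png

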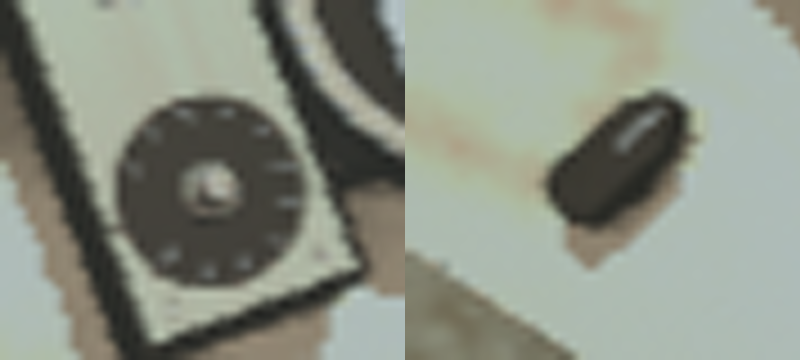

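View pics/full.png

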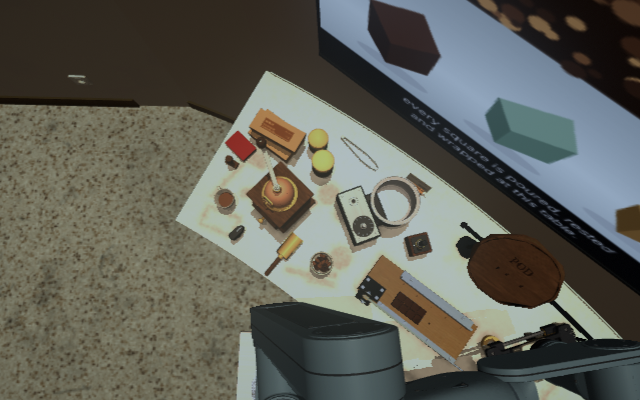

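The shaft and dial are clear. The knob's white line points to the upper right, so its yaw is about -45°. The full view shows a dark round object near px (465,247), right of the dock. Next I'll refine the well and dial centres and check that dark object.

Run:
```python
from h import *
np.set_printoptions(precision=4,suppress=True)
A=np.load("topA.npy"); D=np.load("topD.npy"); P=cloud("top",D)
for px in [(465,247),(462,243),(470,240),(515,270),(322,160),(318,138)]: print(px,P[px[1],px[0]],A[px[1],px[0]].round())
g=A.mean(2)
# map to metric image on z=.075 plane, 0.5mm/px, origin (.40,-.30)
def rect(z,x0,y0,w,h,s=.0005):
    K,R,t=cam("top"); yy,xx=np.mgrid[:h,:w]
    X=np.stack([x0+xx*s,y0+yy*s,np.full(xx.shape,z)],-1); q=(X@R.T+t)@K.T
    m=(q[...,:2]/q[...,2:]).astype(np.float32)
    return cv2.remap(g.astype(np.float32),m[...,0],m[...,1],cv2.INTER_CUBIC)
I=rect(.076,.40,-.30,400,400)
# dial: circle fit dark disk; maximise contrast
yy,xx=np.mgrid[:400,:400]; X=.40+xx*.0005; Y=-.30+yy*.0005
def best(I,c,r,rng,f):
    b=None
    for dx in np.arange(-rng,rng+1e-9,.0005):
        for dy in np.arange(-rng,rng+1e-9,.0005):
            s=f(np.hypot(X-c[0]-dx,Y-c[1]-dy))
            if b is None or s>b[0]: b=(s,c[0]+dx,c[1]+dy)
    return b
I75=rect(.075,.40,-.30,400,400)
dial=best(I,(.463,-.195),0,.008,lambda r:I75[(r>.032)&(r<.036)].mean()-I75[(r>.024)&(r<.030)].mean())
well=best(I,(.536,-.166),0,.006,lambda r:I75[(r>.0065)&(r<.010)].mean()-I75[(r<.0048)].mean())
well2=best(I,(.536,-.166),0,.006,lambda r:-I75[(r>.011)&(r<.0135)].mean()+I75[(r>.015)&(r<.018)].mean())
print("dial",dial,"well",well,well2)
for w in(well,well2):
    v=np.array(w[1:])-np.array(dial[1:]); print(np.linalg.norm(v),np.degrees(np.arctan2(v[1],v[0])))
# panel outline
m=((I75>150)|(np.hypot(X-dial[1],Y-dial[2])<.033)).astype(np.uint8)
n,l,s,c=cv2.connectedComponentsWithStats(cv2.morphologyEx(m,cv2.MORPH_OPEN,np.ones((15,15),np.uint8)))
k=l[int((dial[2]+.3)/.0005),int((dial[1]-.4)/.0005)]; 
(cx,cy),sz,a=cv2.minAreaRect(np.argwhere(l==k)[:,::-1].astype(np.float32)); print("panel",.4+cx*.0005,-.3+cy*.0005,np.array(sz)/2,a)
```

```text
(465, 247) [ 0.4156 -0.5089  0.0092] [27. 29. 28.]
(462, 243) [ 0.4274 -0.5004  0.0089] [30. 32. 32.]
(470, 240) [ 0.4372 -0.5252  0.008 ] [27. 29. 29.]
(515, 270) [ 0.3486 -0.5726  0.1799] [57. 36. 21.]
(322, 160) [ 0.6542 -0.071   0.0838] [175. 188. 112.]
(318, 138) [ 0.7254 -0.0573  0.0728] [175. 180.  99.]
dial (np.float32(89.91056), np.float64(0.4635), np.float64(-0.1935)) well (np.float32(91.952255), np.float64(0.536), np.float64(-0.1645)) (np.float32(13.988571), np.float64(0.5315000000000001), np.float64(-0.17200000000000001))
0.07808488970345032 21.801409486351808
0.07131795005466722 17.545728745696287
panel 0.49701126098632814 -0.18030984497070313 [148.8297  69.0735] 21.97079849243164
```

Emit:
{"fn": "move_arm", "kwargs": {"moves": [[0.5,0,0,0.04,10],[0.5,0.03,0.02,0.03,10],[0.5,0.04,0.03,0,10],[0.5,0.045,0.03,0,10],[0.5,0.045,0.03,0,10],[0.5,0.045,0.03,0,10],[0.5,0.038,0.02,0,10],[0.5,0,0,0,1]]}}

```text
clock: 2.5
eef_pos: [0.4245, -0.3561, 0.2908]
eef_rot: [[0.031, 0.001, 1.0], [-1.0, -0.003, 0.031], [0.003, -1.0, 0.001]]
wrist_force: [-0.9, -0.5, -0.2]
width: 0.0467
```

Emit:
{"fn": "move_arm", "kwargs": {"moves": [[0.5,-0.006,-0.006,-0.055,-1.8],[0.5,0,0,-0.055,0],[0.5,0,0,-0.05,0],[0.5,0,0,0,0]]}}

```text
clock: 3.0
eef_pos: [0.416, -0.3645, 0.1287]
eef_rot: [[-0.008, 0.002, 1.0], [-1.0, -0.008, -0.008], [0.008, -1.0, 0.002]]
wrist_force: [-0.2, 0.6, 0.4]
width: 0.0463
```

Run:
```python
from h import *
o=telemetry.get_obs(); print(o["eef_pos"],o["eef_rot"].round(3))
ims=[]
for n in("scene","top"):
    im,d=get_image(n); p=proj(n,o["eef_pos"]); c=proj(n,(.4185,-.362,.083)); print(n,p,c)
    x,y=int(c[0]),int(c[1]); x=min(max(x,33),606)
    ims.append(cv2.resize(im[y-30:y+30,x-33:x+33],(396,360),interpolation=cv2.INTER_CUBIC))
save("g1.png",np.hstack(ims))
```

```text
[ 0.41601483 -0.36450287  0.12874575] [[-0.008  0.002  1.   ]
 [-1.    -0.008 -0.008]
 [ 0.008 -1.     0.002]]
scene [410.43801157 157.00025783] [407.16173865 170.10578639]
top [427.62996137 242.71832886] [422.39022214 242.94964413]
```

View pics/g1.png

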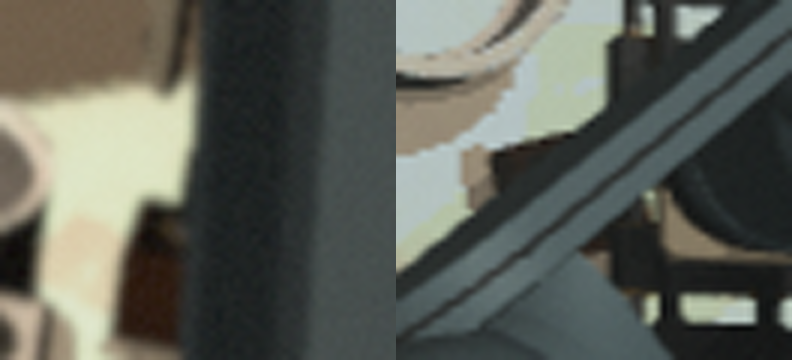

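The arm hides the probe in both views, so I'll go by the measurement.

Emit:
{"fn": "move_arm", "kwargs": {"moves": [[0.5,0.0025,0.0025,-0.03,0],[0.5,0,0,-0.025,0],[0.5,0,0,-0.006,0],[0.5,0,0,0,0]]}}

```text
clock: 3.6
eef_pos: [0.4258, -0.373, 0.0831]
eef_rot: [[-0.01, 0.02, 1.0], [-0.999, -0.032, -0.01], [0.032, -0.999, 0.02]]
wrist_force: [0.7, -0.4, -0.4]
width: 0.0465
```

Run:
```python
from h import *
o=telemetry.get_obs(); 
for k in("joint_pos","joint_efforts","qvel","wrist_force","eef_pos"): print(k,o[k].round(3))
for n in("scene","top"):
    im,d=get_image(n); save(n+"1.png",im)
a=cv2.imread("pics/top1.png"); cv2.imwrite("pics/top1c.png",cv2.resize(a[140:400,240:640],(780,507)))
```

```text
joint_pos [-0.914  0.391  1.706 -0.004  1.007 -0.902]
joint_efforts [-1.8000e-02 -4.6055e+01 -2.3591e+01  1.3000e-02 -2.0700e-01  2.0000e-03]
qvel [-0.003 -0.018 -0.022  0.001  0.011  0.001]
wrist_force [ 0.659 -0.358 -0.419]
eef_pos [ 0.426 -0.373  0.083]
```

View pics/top1c.png

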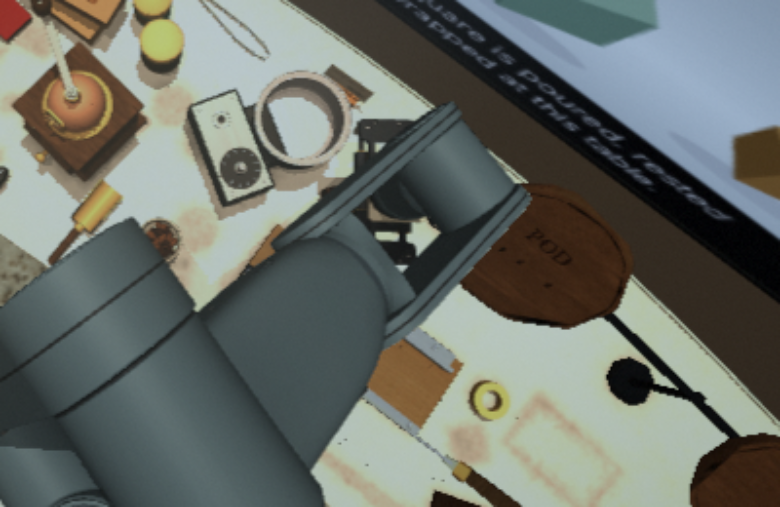

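Emit:
{"fn": "move_arm", "kwargs": {"moves": [[0.5,0,0,0,0],[0.5,0,0,0,0]]}}

```text
clock: 3.95
eef_pos: [0.4266, -0.3739, 0.0851]
eef_rot: [[-0.01, 0.022, 1.0], [-0.999, -0.035, -0.009], [0.035, -0.999, 0.023]]
wrist_force: [0.2, 1.0, -0.4]
width: 0.0467
```

Run:
```python
from h import *
o=telemetry.get_obs(); 
for k in("joint_pos","joint_efforts","qvel","wrist_force","eef_pos"): print(k,o[k].round(4))
print(o["eef_rot"].round(4))
D=np.load("topD.npy")
d=get_image("top")[1]; P=cloud("top",d)
m=(P[...,0]>.25)&(P[...,0]<.6)&(P[...,1]<-.3)&(P[...,1]>-.8)
for (u,v) in [(500,225),(519,270),(505,245),(490,250),(507,237),(480,215),(440,240)]: print((u,v),P[v,u].round(3))
```

```text
joint_pos [-0.9139  0.3885  1.7047 -0.0043  1.0074 -0.9019]
joint_efforts [-1.64000e-02 -4.68355e+01 -2.42081e+01  1.27000e-02 -1.64100e-01
  1.40000e-03]
qvel [ 0.0007 -0.0049 -0.0018  0.0004  0.0038  0.0009]
wrist_force [ 0.2177  1.0065 -0.4315]
eef_pos [ 0.4266 -0.3739  0.0851]
[[-0.0101  0.0222  0.9997]
 [-0.9994 -0.0347 -0.0093]
 [ 0.0345 -0.9992  0.0225]]
(500, 225) [ 0.486 -0.621  0.   ]
(519, 270) [ 0.349 -0.582  0.182]
(505, 245) [ 0.387 -0.405  0.497]
(490, 250) [ 0.378 -0.378  0.494]
(507, 237) [ 0.403 -0.414  0.485]
(480, 215) [ 0.441 -0.364  0.492]
(440, 240) [ 0.406 -0.332  0.349]
```

Run:
```python
import cv2
a=cv2.imread("pics/scene1.png"); cv2.imwrite("pics/scene1c.png",cv2.resize(a[60:310,320:640],(768,600)))
```

```text
(no output)
```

View pics/scene1c.png

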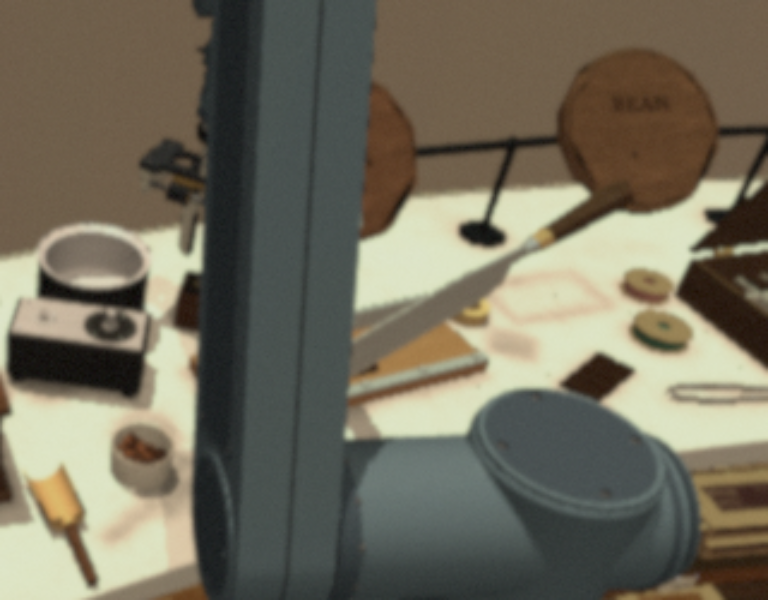

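Emit:
{"fn": "move_arm", "kwargs": {"moves": [[0.5,-0.004,0.006,0.01,0],[0.5,-0.004,0.006,0.01,0],[0.5,0,0,0.01,0]]}}

```text
clock: 4.38
eef_pos: [0.4175, -0.3602, 0.1164]
eef_rot: [[-0.01, 0.021, 1.0], [-0.999, -0.033, -0.009], [0.033, -0.999, 0.021]]
wrist_force: [1.1, 0.3, 0.2]
width: 0.0466
```

```bash
cat > st.py <<'E'
from h import *
np.set_printoptions(precision=4,suppress=True)
o=telemetry.get_obs()
for k in("joint_pos","qvel","joint_efforts","wrist_force","eef_pos","width"): print(k,o[k])
print(o["eef_rot"].round(4).tolist())
E
python3 st.py
```

```text
joint_pos [-0.9117  0.3282  1.707  -0.0042  1.0672 -0.9001]
qvel [-0.0005 -0.0977 -0.1094 -0.      0.1897 -0.0031]
joint_efforts [  0.0558 -43.9452 -24.5897   0.0155  -0.3502   0.0068]
wrist_force [1.1143 0.3022 0.2179]
eef_pos [ 0.4175 -0.3602  0.1164]
width 0.04655819346385236
[[-0.01, 0.0211, 0.9997], [-0.9994, -0.0332, -0.0093], [0.033, -0.9992, 0.0214]]
```

Emit:
{"fn": "move_arm", "kwargs": {"moves": [[0.5,0.001,-0.002,-0.012,0],[0.5,0,0,-0.012,0],[0.5,0,0,0,0]]}}

```text
clock: 4.75
eef_pos: [0.4189, -0.3627, 0.0916]
eef_rot: [[-0.01, 0.022, 1.0], [-0.999, -0.035, -0.009], [0.034, -0.999, 0.023]]
wrist_force: [0.0, -0.3, 0.6]
width: 0.0465
```

```bash
python3 st.py
```

```text
joint_pos [-0.9125  0.36    1.7302 -0.0043  1.0104 -0.9008]
qvel [-0.0007 -0.0012 -0.0068 -0.0015 -0.0018 -0.0011]
joint_efforts [ -0.0141 -45.3461 -24.2731   0.014   -0.3154   0.0023]
wrist_force [ 0.0338 -0.3214  0.5695]
eef_pos [ 0.4189 -0.3627  0.0916]
width 0.04651982451427244
[[-0.0099, 0.0222, 0.9997], [-0.9994, -0.0347, -0.0091], [0.0345, -0.9992, 0.0225]]
```

Emit:
{"fn": "move_arm", "kwargs": {"moves": [[0.5,0,0,-0.012,0],[0.5,0,0,0,0]]}}

```text
clock: 5.0
eef_pos: [0.4185, -0.3623, 0.0777]
eef_rot: [[-0.01, 0.021, 1.0], [-0.999, -0.033, -0.009], [0.033, -0.999, 0.021]]
wrist_force: [0.5, -0.5, 0.0]
width: 0.0464
```

```bash
python3 st.py
```

```text
joint_pos [-0.9127  0.3774  1.7443 -0.0044  0.981  -0.9006]
qvel [-0.0012 -0.0099 -0.0232 -0.002   0.0001 -0.0006]
joint_efforts [ -0.0519 -45.46   -23.5944   0.0108  -0.3007   0.0023]
wrist_force [ 0.5168 -0.5298  0.0043]
eef_pos [ 0.4185 -0.3623  0.0777]
width 0.04637722126742078
[[-0.01, 0.0209, 0.9997], [-0.9994, -0.0331, -0.0093], [0.0329, -0.9992, 0.0213]]
```

Emit:
{"fn": "move_arm", "kwargs": {"moves": [[0.5,0,0,-0.004,0],[0,0,0,0,0],[0,0,0,0,0],[0,0,0,0,0],[0,0,0,0,0]]}}

```text
clock: 5.62
eef_pos: [0.4188, -0.3627, 0.0739]
eef_rot: [[-0.01, 0.021, 1.0], [-0.999, -0.034, -0.009], [0.034, -0.999, 0.022]]
wrist_force: [0.4, 0.3, -0.4]
width: 0.0153
```

```bash
python3 st.py
```

```text
joint_pos [-0.9127  0.3825  1.7478 -0.0045  0.9714 -0.9006]
qvel [ 0.0012 -0.0009  0.0012  0.0008 -0.0002  0.0006]
joint_efforts [  0.0299 -45.9731 -23.6363   0.0397  -0.1888   0.0018]
wrist_force [ 0.377   0.3418 -0.4035]
eef_pos [ 0.4188 -0.3627  0.0739]
width 0.01533007557827436
[[-0.01, 0.0215, 0.9997], [-0.9994, -0.0338, -0.0093], [0.0336, -0.9992, 0.0218]]
```

Emit:
{"fn": "move_arm", "kwargs": {"moves": [[0,0,0,0.02,0],[0,0,0,0.03,0],[0,0,0,0.03,0],[0,0,0,0.03,0],[0,0,0,0.02,0],[0,0,0,0,0]]}}

```text
clock: 6.38
eef_pos: [0.418, -0.3618, 0.2075]
eef_rot: [[-0.01, 0.021, 1.0], [-0.999, -0.033, -0.009], [0.033, -0.999, 0.021]]
wrist_force: [0.0, -0.6, -1.0]
width: 0.0153
```

Emit:
{"fn": "move_arm", "kwargs": {"moves": [[0,0.015,0.025,0,0],[0,0.018,0.03,0,0],[0,0.018,0.03,0,0],[0,0.018,0.03,0,0],[0,0.018,0.03,0,0],[0,0.018,0.03,0,0],[0,0.01,0.017,0,0],[0,0,0,0,0],[0,0,0,0,0]]}}

```text
clock: 7.5
eef_pos: [0.5309, -0.1619, 0.196]
eef_rot: [[-0.011, 0.008, 1.0], [-1.0, -0.025, -0.011], [0.025, -1.0, 0.008]]
wrist_force: [-0.6, -0.2, -0.5]
width: 0.0148
```

```bash
python3 st.py
python3 - <<'E'
from h import *
im,d=get_image("top"); s,_=get_image("scene")
for n in("top","scene"):
  for l in("probe_head","probe_collar","well_mouth"): print(n,l,[(np.round(r["at"],1),round(r["conf"],2)) for r in pinpoint(n,l)[:2]])
save("t2.png",np.hstack([cv2.resize(im[160:280,300:430],(390,360),interpolation=cv2.INTER_CUBIC),cv2.resize(s[90:250,300:470],(390,360),interpolation=cv2.INTER_CUBIC)]))
E
```

```text
joint_pos [-0.4845  0.2742  1.5712 -0.0194  1.2775 -0.4677]
qvel [ 0.0013  0.0063  0.009   0.0002 -0.0048 -0.0005]
joint_efforts [  0.545  -44.3381 -28.0736   0.0195  -0.0502   0.0191]
wrist_force [-0.641  -0.156  -0.4846]
eef_pos [ 0.5309 -0.1619  0.196 ]
width 0.01482265691282666
[[-0.0115, 0.0079, 0.9999], [-0.9996, -0.0251, -0.0113], [0.025, -0.9997, 0.0082]]
top probe_head []
top probe_collar []
top well_mouth [(array([353.2, 200. ]), 0.88)]
scene probe_head [(array([339.2, 152.4]), 0.67)]
scene probe_collar [(array([338.1, 163. ]), 0.55)]
scene well_mouth [(array([336.1, 191. ]), 0.94)]
```

View pics/t2.png

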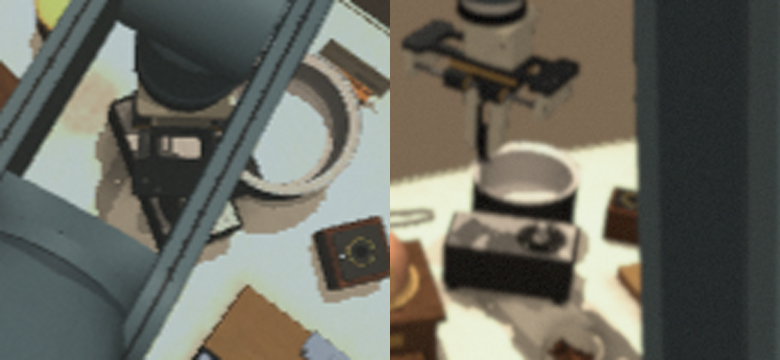

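Run:
```python
from h import *
o=telemetry.get_obs(); p=o["eef_pos"]
print(proj("scene",p+[0,0.001,-.018]),proj("scene",p+[0,0.001,.0091]), proj("scene",(.536,-.1645,.075)),proj("top",(.536,-.1645,.075)))
# depth estimate of head of probe in scene
c=[]
for i in range(4):
    c.append((pinpoint("scene","probe_head")[:1],pinpoint("scene","probe_collar")[:1])); get_image("scene")
for a,b in c: print([np.round(r["at"],1) for r in a+b])
# well in scene, offset test for dial centre seen in both
s,d=get_image("scene"); P=cloud("scene",d); m=(P[...,2]>.071)&(P[...,2]<.079)&(np.hypot(P[...,0]-.5,P[...,1]+.18)<.09)
q=P[m][:,:2]; print(len(q),q.mean(0),cv2.minAreaRect((q*1000).astype(np.float32)))
```

```text
[340.98032237 161.14654017] [341.41725709 152.42809638] [338.67389499 191.22773183] [352.99114211 200.80474127]
[array([339.2, 152.4]), array([338.1, 163. ])]
[array([340.2, 192.3]), array([342.2, 163.3])]
[array([341.7, 151.4]), array([342.2, 161. ])]
[array([340.6, 151.2]), array([337.4, 160.2])]
968 [ 0.49627735 -0.17731248] ((501.7832946777344, -190.158935546875), (157.6724090576172, 114.89752197265625), 21.717060089111328)
```

Emit:
{"fn": "move_arm", "kwargs": {"moves": [[0,0.006,-0.0035,-0.02,0],[0,0,0,-0.02,0],[0,0,0,-0.013,0],[0,0,0,0,0],[0,0,0,0,0]]}}

```text
clock: 9.18
eef_pos: [0.5385, -0.1655, 0.1436]
eef_rot: [[-0.011, 0.012, 1.0], [-1.0, -0.027, -0.011], [0.026, -1.0, 0.012]]
wrist_force: [0.3, 0.6, 0.7]
width: 0.0149
```

```bash
python3 st.py
python3 - <<'E'
from h import *
s,_=get_image("scene")
p=telemetry.get_obs()["eef_pos"]; 
for q in ([0,0,-.060],[0,0,-.018]): print(proj("scene",p+q))
print(proj("scene",(.536,-.1645,.075)))
save("t3.png",cv2.resize(s[130:220,290:400],(770,630),interpolation=cv2.INTER_CUBIC)[:600])
E
```

```text
joint_pos [-0.4841  0.3313  1.6272 -0.0197  1.1606 -0.4651]
qvel [-0.0008  0.0035  0.0017 -0.0012  0.0014  0.0018]
joint_efforts [ -0.0085 -45.5304 -26.156   -0.0379  -0.0689   0.0004]
wrist_force [0.2963 0.5789 0.6629]
eef_pos [ 0.5385 -0.1655  0.1436]
width 0.01487156286516939
[[-0.0115, 0.0116, 0.9999], [-0.9996, -0.0265, -0.0112], [0.0264, -0.9996, 0.0119]]
[338.22957448 188.29223911]
[338.81539284 176.00010896]
[338.67389499 191.22773183]
```

View pics/t3.png

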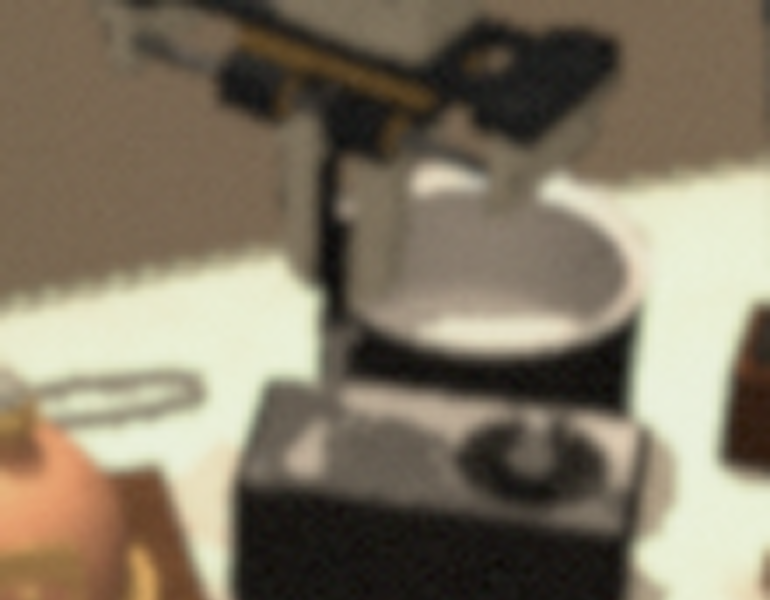

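Spike tip shows at about px (337.6,188), just above the predicted well at (338.7,191), so it is lined up to within about 1 px. I'll correct x by -2 mm and lower gently.

Emit:
{"fn": "move_arm", "kwargs": {"moves": [[0,-0.002,0,-0.004,0],[0,0,0,-0.006,0],[0,0,0,-0.006,0],[0,0,0,0,0]]}}

```text
clock: 9.72
eef_pos: [0.5368, -0.1657, 0.1277]
eef_rot: [[-0.011, 0.013, 1.0], [-1.0, -0.028, -0.011], [0.027, -1.0, 0.014]]
wrist_force: [0.1, 0.3, -1.2]
width: 0.0149
```

```bash
python3 st.py
```

```text
joint_pos [-0.4859  0.3432  1.6528 -0.0201  1.1209 -0.4662]
qvel [ 0.0005 -0.0063 -0.0079 -0.0002 -0.     -0.0001]
joint_efforts [ -0.0197 -46.0488 -25.8814  -0.0418  -0.1616   0.0022]
wrist_force [ 0.148   0.302  -1.2139]
eef_pos [ 0.5368 -0.1657  0.1277]
width 0.014900835495083186
[[-0.0114, 0.0135, 0.9998], [-0.9996, -0.0276, -0.0111], [0.0274, -0.9995, 0.0138]]
```

Emit:
{"fn": "move_arm", "kwargs": {"moves": [[0,0,0,-0.008,0],[0,0,0,-0.008,0],[0,0,0,0,0]]}}

```text
clock: 10.1
eef_pos: [0.5361, -0.1656, 0.1102]
eef_rot: [[-0.011, 0.012, 1.0], [-1.0, -0.027, -0.011], [0.027, -1.0, 0.012]]
wrist_force: [0.6, -0.1, -1.5]
width: 0.015
```

```bash
python3 st.py
```

```text
joint_pos [-0.4861  0.3615  1.6738 -0.0209  1.0832 -0.4652]
qvel [ 0.0024 -0.0042 -0.0084  0.001  -0.001  -0.0007]
joint_efforts [ -0.0395 -46.3144 -25.0922  -0.0579  -0.1389   0.0025]
wrist_force [ 0.608  -0.1057 -1.5096]
eef_pos [ 0.5361 -0.1656  0.1102]
width 0.015019698493149936
[[-0.0114, 0.0118, 0.9999], [-0.9996, -0.0272, -0.0111], [0.027, -0.9996, 0.0121]]
```

Emit:
{"fn": "move_arm", "kwargs": {"moves": [[0,0,0,-0.007,0],[0,0,0,-0.006,0],[0,0,0,-0.004,0],[0,0,0,-0.002,0],[0,0,0,0,0]]}}

```text
clock: 10.72
eef_pos: [0.5364, -0.1658, 0.0929]
eef_rot: [[-0.011, 0.013, 1.0], [-1.0, -0.028, -0.011], [0.028, -1.0, 0.013]]
wrist_force: [-0.9, 0.3, -0.7]
width: 0.0149
```

```bash
python3 st.py
```

```text
joint_pos [-0.4858  0.3809  1.6935 -0.0219  1.0424 -0.4642]
qvel [-0.0011 -0.0069 -0.0045 -0.0015  0.0115  0.0006]
joint_efforts [  0.2447 -47.9716 -26.0115   0.1968  -0.5566   0.0063]
wrist_force [-0.8853  0.2585 -0.6812]
eef_pos [ 0.5364 -0.1658  0.0929]
width 0.014885293881728637
[[-0.011, 0.0132, 0.9999], [-0.9995, -0.0284, -0.0106], [0.0282, -0.9995, 0.0135]]
```

Emit:
{"fn": "move_arm", "kwargs": {"moves": [[0,0,0,-0.003,0],[0,0,0,0,0]]}}

```text
clock: 10.98
eef_pos: [0.5364, -0.1659, 0.0928]
eef_rot: [[-0.011, 0.014, 1.0], [-1.0, -0.03, -0.01], [0.029, -0.999, 0.015]]
wrist_force: [-2.1, 0.2, -1.6]
width: 0.0146
```

```bash
python3 st.py
```

```text
joint_pos [-0.4856  0.3802  1.6947 -0.0225  1.0403 -0.464 ]
qvel [ 0.0012 -0.008  -0.0059 -0.0027  0.0142  0.0001]
joint_efforts [  0.2453 -48.3486 -26.5909   0.2251  -0.7979   0.0087]
wrist_force [-2.0968  0.1654 -1.6268]
eef_pos [ 0.5364 -0.1659  0.0928]
width 0.0146246263154512
[[-0.0107, 0.0143, 0.9998], [-0.9995, -0.0295, -0.0102], [0.0294, -0.9995, 0.0146]]
```

Emit:
{"fn": "move_arm", "kwargs": {"moves": [[0.35,0,0,0,0],[0.35,0,0,0,0],[0.35,0,0,0,0],[0.35,0,0,0.01,0],[0.35,0,0,0.02,0],[0.35,0,0,0.03,0],[0.35,0,0,0.04,0],[0.35,0,0,0.05,0],[0.35,0,0,0.05,0],[0.35,0,0,0,0]]}}

```text
clock: 12.22
eef_pos: [0.5369, -0.1657, 0.3016]
eef_rot: [[-0.011, 0.018, 1.0], [-0.999, -0.03, -0.011], [0.03, -0.999, 0.018]]
wrist_force: [-0.4, -0.3, -0.4]
width: 0.0325
```

```bash
python3 st.py
python3 - <<'E'
from h import *
s,d=get_image("scene"); t,_=get_image("top")
for l in("probe_head","probe_collar"): print(l,[(np.round(r["at"],1),round(r["conf"],2)) for r in pinpoint("scene",l)[:2]])
print(proj("scene",(.536,-.1645,.075)),proj("scene",(.536,-.1645,.102)))
save("t4.png",np.hstack([cv2.resize(s[110:220,290:400],(400,400),interpolation=cv2.INTER_CUBIC),cv2.resize(t[160:260,310:410],(400,400),interpolation=cv2.INTER_CUBIC)]))
E
```

```text
joint_pos [-0.4856  0.2216  1.3835 -0.0185  1.5062 -0.4739]
qvel [-0.0005  0.0306  0.0706  0.0001 -0.0127  0.0014]
joint_efforts [  0.0177 -44.1864 -31.1256  -0.0488   0.3255  -0.0091]
wrist_force [-0.3561 -0.3222 -0.4418]
eef_pos [ 0.5369 -0.1657  0.3016]
width 0.03254420130954887
[[-0.0111, 0.0182, 0.9998], [-0.9995, -0.0305, -0.0106], [0.0303, -0.9994, 0.0185]]
probe_head [(array([337.5, 181.8]), 0.5)]
probe_collar [(array([338.3, 191. ]), 0.58)]
[338.67389499 191.22773183] [339.05261967 183.45045644]
```

View pics/t4.png

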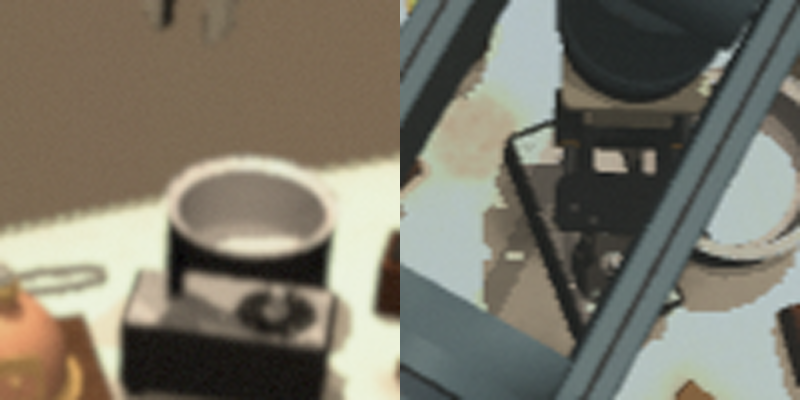

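Emit:
{"fn": "move_arm", "kwargs": {"moves": [[0.55,-0.04,0,0.03,0],[0.55,-0.04,0.02,0.02,5],[0.55,-0.02,0.045,0,7],[0.55,0,0.045,0,7],[0.55,0,0.045,0,7],[0.55,0,0.045,0,7],[0.55,0,0.045,0,7],[0.55,0,0.045,0,6],[0.55,0,0.04,0,0],[0.55,0,0.01,0,0],[0.55,0,0,0,0]]}}

```text
clock: 13.8
eef_pos: [0.4225, 0.1852, 0.326]
eef_rot: [[0.729, -0.014, 0.685], [-0.685, -0.019, 0.728], [0.003, -1.0, -0.023]]
wrist_force: [-0.7, -0.1, -0.4]
width: 0.051
```

```bash
python3 st.py
python3 - <<'E'
from h import *
o=telemetry.get_obs();z=o["eef_rot"][:,2]; print(np.degrees(np.arctan2(z[1],z[0])))
E
```

```text
joint_pos [ 0.1836  0.0562  1.5201 -0.0159  1.5827 -0.6327]
qvel [-0.0001  0.0088  0.0121 -0.0049 -0.0025 -0.002 ]
joint_efforts [  0.7617 -33.2986 -30.0956   0.1248   0.1398   0.13  ]
wrist_force [-0.6687 -0.0561 -0.4082]
eef_pos [0.4225 0.1852 0.326 ]
width 0.051031851035244484
[[0.7286, -0.0142, 0.6848], [-0.685, -0.0188, 0.7283], [0.0025, -0.9997, -0.0234]]
46.763613426812185
```

Emit:
{"fn": "move_arm", "kwargs": {"moves": [[0.55,0.007,-0.002,-0.04,-1],[0.55,0.007,-0.002,-0.05,0],[0.55,0,0,-0.05,0],[0.55,0,0,-0.05,0],[0.55,0,0,-0.04,0],[0.55,0,0,-0.025,0],[0.55,0,0,0,0],[0.55,0,0,0,0]]}}

```text
clock: 14.8
eef_pos: [0.4367, 0.1694, 0.0631]
eef_rot: [[0.708, -0.016, 0.706], [-0.706, -0.023, 0.708], [0.005, -1.0, -0.027]]
wrist_force: [0.0, -0.7, 0.8]
width: 0.0515
```

```bash
python3 st.py
```

```text
joint_pos [ 0.1474  0.3     1.9101 -0.0248  0.9505 -0.6245]
qvel [-0.0117  0.0045  0.0087 -0.003   0.0028 -0.0018]
joint_efforts [  0.0313 -38.3126 -20.8402  -0.0524   0.1895  -0.0023]
wrist_force [ 0.0135 -0.6907  0.7646]
eef_pos [0.4367 0.1694 0.0631]
width 0.05148665625741877
[[0.7079, -0.0157, 0.7061], [-0.7063, -0.0228, 0.7076], [0.0049, -0.9996, -0.0272]]
```

Now I'm at 45° and y needs +11 mm. Descend and grip.

Emit:
{"fn": "move_arm", "kwargs": {"moves": [[0.55,0,0.006,0,0],[0.55,0,0.005,-0.015,0],[0.55,0,0,-0.015,0],[0.55,0,0,-0.012,0],[0.55,0,0,0,0]]}}

```text
clock: 15.42
eef_pos: [0.4393, 0.1821, 0.0217]
eef_rot: [[0.708, -0.008, 0.706], [-0.706, -0.021, 0.708], [0.009, -1.0, -0.021]]
wrist_force: [0.2, -0.6, 0.7]
width: 0.0513
```

```bash
python3 st.py
```

```text
joint_pos [ 0.1734  0.3715  1.9374 -0.0263  0.8448 -0.596 ]
qvel [ 0.0063 -0.0072 -0.0114 -0.0009 -0.0007  0.0008]
joint_efforts [ -0.0479 -40.6232 -19.1927  -0.0409  -0.042    0.005 ]
wrist_force [ 0.1579 -0.5935  0.7101]
eef_pos [0.4393 0.1821 0.0217]
width 0.05131132934937537
[[0.7082, -0.0085, 0.7059], [-0.7059, -0.0214, 0.7079], [0.0091, -0.9997, -0.0212]]
```

Emit:
{"fn": "move_arm", "kwargs": {"moves": [[0.55,-0.003,-0.0015,-0.004,0],[0.55,0,0,-0.004,0],[0.55,0,0,0,0],[0,0,0,0,0],[0,0,0,0,0],[0,0,0,0,0],[0,0,0,0,0]]}}

```text
clock: 16.3
eef_pos: [0.4371, 0.1807, 0.0143]
eef_rot: [[0.708, -0.006, 0.706], [-0.706, -0.021, 0.708], [0.011, -1.0, -0.019]]
wrist_force: [0.8, -0.1, -0.9]
width: 0.0216
```

```bash
python3 st.py
```

```text
joint_pos [ 0.1713  0.3792  1.9516 -0.0269  0.8205 -0.5971]
qvel [-0.0014  0.0009  0.0006  0.0002 -0.001  -0.0011]
joint_efforts [ -0.0155 -41.1775 -18.9159  -0.0538   0.1353  -0.0021]
wrist_force [ 0.8437 -0.1216 -0.8793]
eef_pos [0.4371 0.1807 0.0143]
width 0.021585307383458287
[[0.7082, -0.0061, 0.706], [-0.706, -0.021, 0.7079], [0.0105, -0.9998, -0.0192]]
```

Knob gripped (21.6 mm). While it is held I'll fit the D-shaft yaw in the averaged top picture, and lift in the meantime.

Emit:
{"fn": "move_arm", "kwargs": {"moves": [[0,0,0,0.02,0],[0,0,0,0.04,0],[0,0,0,0.05,0],[0,0,0,0.05,0],[0,0,0,0.05,0],[0,0,0,0.05,0],[0,0,0,0.03,0],[0,0,0,0,0],[0,0,0,0,0]]}}

```text
clock: 17.42
eef_pos: [0.4323, 0.1798, 0.3109]
eef_rot: [[0.708, -0.012, 0.706], [-0.706, -0.022, 0.708], [0.007, -1.0, -0.024]]
wrist_force: [0.1, 0.6, -0.2]
width: 0.0222
```

```bash
python3 st.py
cat > fit.py <<'E'
from h import *
A=np.load("topA.npy"); S=8
u0,v0,W,H=354,217,20,18
C=A[v0:v0+H,u0:u0+W].reshape(-1,3)
K,R,t=cam("top")
def mask(pts3):  # polygon pts -> area coverage
    q=(pts3@R.T+t)@K.T; q=q[:,:2]/q[:,2:]
    return ((q-[u0-.5,v0-.5])*S-.5)
a=np.linspace(0,2*np.pi,73)
def D(c,yaw,z,r=.006):
    x=np.minimum(r*np.cos(a),.003); y=r*np.sin(a)
    return np.stack([c[0]+x*np.cos(yaw)-y*np.sin(yaw),c[1]+x*np.sin(yaw)+y*np.cos(yaw),np.full(a.shape,z)],1)
def fill(polys):
    m=np.zeros((H*S,W*S),np.uint8)
    for p in polys: cv2.fillPoly(m,[np.round(p*16).astype(np.int32)],1,shift=4)
    return m
def down(m): return cv2.GaussianBlur(cv2.resize(m.astype(np.float32),(W,H),interpolation=cv2.INTER_AREA),(0,0),.5).ravel()
vv,uu=np.mgrid[v0:v0+H,u0:u0+W]
cen=proj("top",(.4635,-.1935,.085)); sel=(np.hypot(uu-cen[0],vv-cen[1])<6).ravel()
res=[]
for yd in range(-180,180,6):
    b=None
    for dx in np.arange(-.0025,.0026,.0005):
        for dy in np.arange(-.0025,.0026,.0005):
            c=(.4635+dx,-.1935+dy); y=np.radians(yd)
            top=fill([mask(D(c,y,.097,))])
            side=fill([mask(D(c,y,z)) for z in np.linspace(.075,.097,12)])&(1-top)
            M=np.stack([down(top),down(side),np.ones(H*W)],1)[sel]
            w,_,_,_=np.linalg.lstsq(M,C[sel],rcond=None); e=((M@w-C[sel])**2).mean()
            if b is None or e<b[0]: b=(e,dx,dy,w[:,1].round())
    res.append((yd,)+b)
for r in res:
    if -108<=r[0]<=-30: print(r)
print(sorted(res,key=lambda r:r[1])[:4])
E
python3 fit.py
```

```text
joint_pos [ 0.171   0.0733  1.5372 -0.0196  1.5466 -0.615 ]
qvel [ 0.002  -0.0015 -0.0066 -0.0004 -0.0013  0.0015]
joint_efforts [  0.0517 -35.6097 -31.0233  -0.0595   0.1633  -0.0023]
wrist_force [ 0.1104  0.5612 -0.1762]
eef_pos [0.4323 0.1798 0.3109]
width 0.022244687528370267
[[0.7081, -0.0119, 0.706], [-0.7061, -0.0219, 0.7078], [0.007, -0.9997, -0.0239]]
(-108, np.float64(222.57659347568932), np.float64(0.0005), np.float64(-0.001), array([98.,  9., 71.]))
(-102, np.float64(214.31993753099806), np.float64(0.0005), np.float64(-0.001), array([99.,  7., 71.]))
(-96, np.float64(206.08704467114626), np.float64(0.0005), np.float64(-0.001), array([101.,   7.,  71.]))
(-90, np.float64(193.06352939719588), np.float64(0.001), np.float64(-0.001), array([99., 14., 71.]))
(-84, np.float64(186.53325478267158), np.float64(0.001), np.float64(-0.001), array([100.,  15.,  71.]))
(-78, np.float64(180.46466946643122), np.float64(0.001), np.float64(-0.001), array([100.,  15.,  71.]))
(-72, np.float64(174.0782311235211), np.float64(0.0015), np.float64(-0.001), array([99., 24., 71.]))
(-66, np.float64
[... 488 characters left out ...]
np.float64(-0.001), array([100.,  36.,  70.]))
(-36, np.float64(151.47725807269757), np.float64(0.0020000000000000005), np.float64(-0.0005), array([99., 36., 70.]))
(-30, np.float64(150.09159872787768), np.float64(0.0020000000000000005), np.float64(-0.0005), array([99., 37., 70.]))
[(156, np.float64(128.19431856239896), np.float64(0.0005), np.float64(0.001), array([101.,  41.,  70.])), (162, np.float64(128.89857858968443), np.float64(0.0005), np.float64(0.001), array([100.,  44.,  69.])), (150, np.float64(129.27968229537873), np.float64(0.0005), np.float64(0.001), array([101.,  38.,  70.])), (168, np.float64(132.67548082185246), np.float64(0.0005), np.float64(0.001), array([99., 48., 69.]))]
```

Emit:
{"fn": "move_arm", "kwargs": {"moves": [[0,0,-0.03,0,0],[0,0,-0.045,0,0],[0,0,-0.045,0,0],[0,0,-0.045,0,0],[0,0.005,-0.045,0,0],[0,0.008,-0.045,0,0],[0,0.01,-0.045,0,0],[0,0.008,-0.04,0,0],[0,0,-0.02,0,0],[0,0,0,0,0],[0,0,0,0,0]]}}

```text
clock: 18.8
eef_pos: [0.4537, -0.1876, 0.2878]
eef_rot: [[0.709, -0.047, 0.704], [-0.705, -0.007, 0.709], [-0.028, -0.999, -0.038]]
wrist_force: [0.0, 0.1, 0.0]
width: 0.0217
```

```bash
cat >> st.py <<'E'
z=o["eef_rot"][:,2]; print("jaw",np.degrees(np.arctan2(z[1],z[0])),"pointer",np.degrees(np.arctan2(z[1],z[0]))-90, "knob bottom",o["eef_pos"][2]-.0143,"dxy to shaft",np.array([.4637,-.1937])-o["eef_pos"][:2],"clock",o["clock"])
E
python3 st.py
```

```text
joint_pos [-0.5948  0.1401  1.517  -0.0326  1.5196 -1.3815]
qvel [-0.0031  0.0092  0.0132 -0.0013 -0.005  -0.0004]
joint_efforts [ -0.5643 -37.6141 -29.7645  -0.251    0.2366  -0.0209]
wrist_force [0.0352 0.1308 0.0462]
eef_pos [ 0.4537 -0.1876  0.2878]
width 0.02167984749173422
[[0.7089, -0.0472, 0.7037], [-0.7047, -0.0073, 0.7095], [-0.0283, -0.9989, -0.0385]]
jaw 45.23463642864401 pointer -44.76536357135599 knob bottom 0.27346499697295246 dxy to shaft [ 0.01   -0.0061] clock 18.8
```

Emit:
{"fn": "move_arm", "kwargs": {"moves": [[0,0.005,-0.003,-0.06,0],[0,0.005,-0.003,-0.06,0],[0,0,0,0,0],[0,0,0,0,0]]}}

```text
clock: 19.3
eef_pos: [0.4648, -0.1896, 0.1678]
eef_rot: [[0.712, -0.043, 0.7], [-0.701, -0.009, 0.713], [-0.025, -0.999, -0.037]]
wrist_force: [-0.2, 0.4, -0.7]
width: 0.022
```

```bash
python3 st.py
```

```text
joint_pos [-0.5864  0.2386  1.693  -0.0332  1.2414 -1.3689]
qvel [0.0104 0.0057 0.0258 0.001  0.0017 0.0032]
joint_efforts [ -0.0663 -39.3224 -25.4142  -0.1637   0.2734  -0.0002]
wrist_force [-0.2023  0.4058 -0.7468]
eef_pos [ 0.4648 -0.1896  0.1678]
width 0.02198115771752298
[[0.7124, -0.0434, 0.7004], [-0.7014, -0.0089, 0.7128], [-0.0247, -0.999, -0.0368]]
jaw 45.49892808823601 pointer -44.50107191176399 knob bottom 0.1534811670554357 dxy to shaft [-0.0011 -0.0041] clock 19.3
```

Emit:
{"fn": "move_arm", "kwargs": {"moves": [[0,0,-0.0044,-0.02,0],[0,0,0,-0.02,0],[0,0,0,-0.008,0],[0,0,0,0,0],[0,0,0,0,0]]}}

```text
clock: 19.92
eef_pos: [0.4709, -0.1963, 0.1306]
eef_rot: [[0.714, -0.027, 0.699], [-0.7, -0.02, 0.714], [-0.006, -0.999, -0.033]]
wrist_force: [-0.4, -0.8, -1.0]
width: 0.0217
```

```bash
python3 st.py
```

```text
joint_pos [-0.5907  0.2782  1.7394 -0.0348  1.1361 -1.3717]
qvel [ 0.0016 -0.0083 -0.0102 -0.0007  0.0083 -0.0007]
joint_efforts [  0.0042 -41.7252 -25.2747  -0.164    0.1548  -0.0021]
wrist_force [-0.4108 -0.8482 -1.0476]
eef_pos [ 0.4709 -0.1963  0.1306]
width 0.021653541789717907
[[0.7144, -0.0275, 0.6992], [-0.6997, -0.0196, 0.7142], [-0.0059, -0.9994, -0.0332]]
jaw 45.60908302148528 pointer -44.39091697851472 knob bottom 0.11627101001412518 dxy to shaft [-0.0072  0.0026] clock 19.925
```

Emit:
{"fn": "move_arm", "kwargs": {"moves": [[0,-0.004,0.0013,-0.006,0],[0,-0.003,0.0012,-0.006,0],[0,0,0,0,0],[0,0,0,0,0]]}}

```text
clock: 20.42
eef_pos: [0.4637, -0.1938, 0.1189]
eef_rot: [[0.714, -0.026, 0.699], [-0.7, -0.02, 0.714], [-0.004, -0.999, -0.033]]
wrist_force: [0.2, 0.7, -1.0]
width: 0.0218
```

```bash
python3 st.py
```

```text
joint_pos [-0.5946  0.2777  1.7731 -0.0355  1.1013 -1.3743]
qvel [-0.0009  0.001   0.0075 -0.0008 -0.0006  0.0014]
joint_efforts [  0.0207 -41.3251 -24.7311  -0.1643   0.1552  -0.003 ]
wrist_force [ 0.1746  0.6578 -0.9654]
eef_pos [ 0.4637 -0.1938  0.1189]
width 0.02175252796400105
[[0.7144, -0.0262, 0.6992], [-0.6997, -0.0205, 0.7142], [-0.0044, -0.9994, -0.033]]
jaw 45.605965136105866 pointer -44.394034863894134 knob bottom 0.10460524017247622 dxy to shaft [-0.      0.0001] clock 20.425
```

Emit:
{"fn": "move_arm", "kwargs": {"moves": [[0,0,0,-0.005,0],[0,0,0,-0.004,0],[0,0,0,-0.004,0],[0,0,0,-0.004,0]]}}

```text
clock: 20.92
eef_pos: [0.4643, -0.1943, 0.101]
eef_rot: [[0.714, -0.025, 0.699], [-0.7, -0.021, 0.714], [-0.003, -0.999, -0.033]]
wrist_force: [0.9, -0.5, -0.5]
width: 0.0218
```

```bash
python3 st.py
```

```text
joint_pos [-0.5946  0.2995  1.7935 -0.0363  1.0579 -1.3725]
qvel [-0.0005  0.0431  0.0394 -0.0009 -0.0815  0.0048]
joint_efforts [  0.0749 -41.945  -23.899   -0.1304   0.3827  -0.0055]
wrist_force [ 0.9044 -0.4666 -0.5065]
eef_pos [ 0.4643 -0.1943  0.101 ]
width 0.02178893401046076
[[0.7144, -0.0252, 0.6993], [-0.6997, -0.0211, 0.7141], [-0.0032, -0.9995, -0.0327]]
jaw 45.59899134160471 pointer -44.40100865839529 knob bottom 0.0867385437999535 dxy to shaft [-0.0006  0.0006] clock 20.925
```

No resistance 7 mm past the blocking height, so the flats match. Pressing on.

Emit:
{"fn": "move_arm", "kwargs": {"moves": [[0,-0.0004,0.0004,-0.003,0],[0,0,0,-0.003,0],[0,0,0,-0.004,0]]}}

```text
clock: 21.3
eef_pos: [0.4645, -0.1943, 0.0911]
eef_rot: [[0.714, -0.024, 0.699], [-0.7, -0.022, 0.714], [-0.002, -0.999, -0.033]]
wrist_force: [-1.6, 1.3, 7.8]
width: 0.0218
```

```bash
python3 st.py
```

```text
joint_pos [-0.5944  0.3113  1.8056 -0.037   1.0326 -1.3712]
qvel [ 0.0006  0.0389  0.0347 -0.0042 -0.0741  0.0034]
joint_efforts [ -0.1552 -38.3805 -22.1391  -0.0804  -0.4654  -0.0046]
wrist_force [-1.6147  1.254   7.7537]
eef_pos [ 0.4645 -0.1943  0.0911]
width 0.02180116978539508
[[0.7144, -0.024, 0.6993], [-0.6997, -0.0221, 0.7141], [-0.0017, -0.9995, -0.0326]]
jaw 45.599350136783166 pointer -44.400649863216834 knob bottom 0.07684667227484476 dxy to shaft [-0.0008  0.0006] clock 21.3
```

Emit:
{"fn": "move_arm", "kwargs": {"moves": [[0,0,0,-0.004,0],[0,0,0,-0.005,0]]}}

```text
clock: 21.55
eef_pos: [0.4661, -0.1957, 0.0885]
eef_rot: [[0.715, -0.02, 0.699], [-0.699, -0.027, 0.715], [0.005, -0.999, -0.033]]
wrist_force: [-8.3, 4.4, 34.4]
width: 0.0216
```

```bash
python3 st.py
```

```text
joint_pos [-0.594   0.3145  1.8088 -0.0387  1.02   -1.3703]
qvel [ 0.0013  0.0141  0.013  -0.0113 -0.0597  0.0042]
joint_efforts [ -0.2133 -25.6094 -17.3236   0.5906  -3.0467   0.0226]
wrist_force [-8.2693  4.3558 34.3603]
eef_pos [ 0.4661 -0.1957  0.0885]
width 0.021619426314788748
[[0.715, -0.0196, 0.6988], [-0.6991, -0.0266, 0.7145], [0.0046, -0.9995, -0.0327]]
jaw 45.635474816653634 pointer -44.364525183346366 knob bottom 0.07418054007275715 dxy to shaft [-0.0024  0.002 ] clock 21.55
```

Run:
```python
from h import *
for i in range(6):
    get_image("scene"); o=telemetry.get_obs(); print(round(o["clock"],2),o["eef_pos"].round(4),o["wrist_force"].round(1),round(o["width"],4))
```

```text
21.6 [ 0.4663 -0.1958  0.0884] [-3.5  2.5 26.8] 0.0216
21.65 [ 0.4665 -0.196   0.0884] [-5.4  2.5 27.1] 0.0217
21.7 [ 0.4666 -0.196   0.0885] [-4.3  2.2 27.6] 0.0217
21.75 [ 0.4666 -0.196   0.0885] [-5.1  2.  26.7] 0.0218
21.8 [ 0.4666 -0.196   0.0885] [-5.5  2.5 27.5] 0.0223
21.85 [ 0.4666 -0.196   0.0885] [-5.   2.1 27.2] 0.0218
```

Run:
```python
from h import *
s,_=get_image("scene"); t,_=get_image("top")
for l in("knob_centre","probe_head","probe_collar","cup","tin"): print(l,[(np.round(r["at"],1),round(r["conf"],2)) for n in("scene","top") for r in pinpoint(n,l)[:1]])
print(proj("scene",(.464,-.194,.098)),proj("scene",(.536,-.1645,.075)))
save("t5.png",np.hstack([cv2.resize(s[110:220,290:400],(400,400),interpolation=cv2.INTER_CUBIC),cv2.resize(t[130:260,210:400],(400,274),interpolation=cv2.INTER_CUBIC)[:274] if 0 else cv2.resize(t[130:260,270:400],(400,400))]))
```

```text
knob_centre [(array([363.3, 189.5]), 0.68)]
probe_head [(array([335.2, 184.6]), 0.51)]
probe_collar [(array([337.6, 191.2]), 0.49)]
cup [(array([247.4, 296.6]), 0.76), (array([224.8, 198.9]), 0.81)]
tin [(array([323.3, 165. ]), 0.58)]
[366.81736686 188.26158688] [338.67389499 191.22773183]
```

View pics/t5.png

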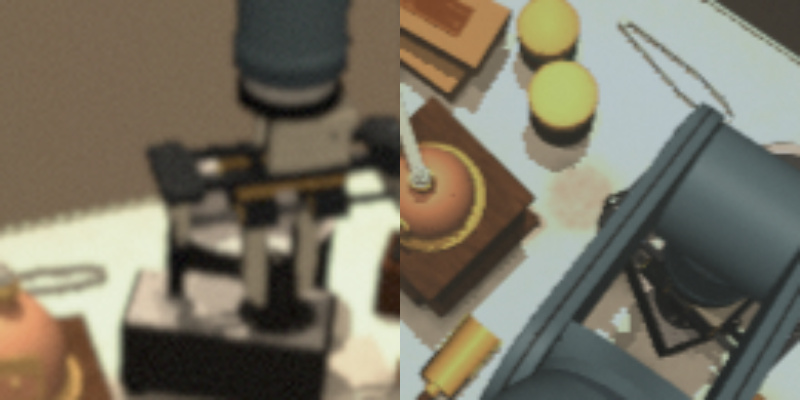

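```bash
python3 st.py; python3 -c "
from rig import order; print(order.job_done())"; python3 st.py | grep -E "wrist|eef_pos|width"
```

```text
joint_pos [-0.5941  0.3146  1.8087 -0.0385  1.0186 -1.3702]
qvel [ 0.0025 -0.0009  0.0008 -0.0011  0.0007  0.0013]
joint_efforts [ -0.1105 -29.257  -17.9633   0.3256  -2.0167   0.0129]
wrist_force [-5.876   1.6642 27.2796]
eef_pos [ 0.4666 -0.196   0.0885]
width 0.02212302440549261
[[0.7148, -0.0183, 0.6991], [-0.6993, -0.0272, 0.7143], [0.0059, -0.9995, -0.0322]]
jaw 45.61908581874923 pointer -44.38091418125077 knob bottom 0.07415570919434647 dxy to shaft [-0.0029  0.0023] clock 22.45
the job is handed in; nothing more can be done
None
```

I moved the probe from the dock into the console well and let it go. Then I gripped the knob, fitted it on the D-shaft and pressed it down, and handed the job in at about 22 s while still holding it. No verdict was reported.

**Probe:** the last downward push gave no further travel, which is the seating sign. After release, the network's collar position was within about 1 px of the well mouth.

**Knob:** it went on at a pointer yaw of about -44° on the first try. There was no resistance past the height where mismatched flats would stop it. The spring showed about 8 N at the expected depth, and the arm then held a steady 27 N with the grip at 22 mm.

**Cup and tin:** both were found within about 2 px of where they started. The tin was only seen by the top camera.

**Checks that disagreed or were unclear:**
- **Knob grip:** the tool ended about 3 mm lower and 3–4 mm to the side of what I worked out. The knob probably slipped a little in the fingers. I inferred its final seating from force and height, because the arm hid it from the top camera.
- **Tool tilt:** the tool picked up a small tilt of about 0.03–0.05 rad during the moves. I don't know the cause of the one larger jump, during the first descent to the probe.
- **Shaft yaw:** fitting the flat's direction from the picture was weak, so I relied on feel for that.

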